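# Tip the counted plugs from the scale pan into the blue box

## Robot

A 7-joint arm with a two-finger parallel gripper is mounted at the origin on the work surface. World frame = base frame: x ahead of the robot, y to its left, z up, the work surface at z = 0. Lengths are in m, angles in rad, forces in N, time in s.
With the tool pointing down it reaches from about 0.4 to 0.85 m from the base axis. Payload 10.4 kg.
Tool frame: the origin (TCP) lies at the very end of the fingers, on their centre line; the grasp point (between the pads) lies 19 mm behind it; z points along the fingers, y is the line along which they close (so a half turn about z gives the same grasp; the last joint's range is limited). The gripper opens to 85 mm and grips with 20 to 120 N. Pads are 22 mm wide; open, the fingers measure 114 mm over their backs; the gripper's body (76 mm by 85 mm) begins 54 mm behind the grasp point. The pads swing forward as they close: fully open they stand 13 mm farther back than shut.
Start: joints at [-0.023, 0.332, -0.065, 1.46, 0.022, 1.35, -0.088], TCP at [0.625, 0, 0.231] pointing down, gripper open.
Joint ranges: [-2.6, 2.6], [-0.5, 2.12], [-1.47, 1.34], [0.16, 2.42], [-1.27, 4.41], [0.06, 2.06], [-2.6, 2.6]. Speed limits (rad/s): [2.22, 2.22, 2.79, 2.79, 3.14, 3.14, 3.14].

## Interface

Orientations are given as a unit quaternion [x, y, z, w].
In Python, from workcell import * gives the robot as it stands.
- The arm moves only by the tool step_arm, never from a script. Its argument "commands" is one flat list of numbers, 7 for each row, row after row: the finger opening in mm, from 0 to 85.4, then the shift along the world's x, y, z as a fraction of full scale, then the turn, a rotation vector about the world's x, y, z as a fraction of full scale. A call has exactly 10 rows; each row is the pose to reach, as a shift and turn from the pose commanded when the call began, turning the shorter way round; what a row does not reach only later rows make up. Full scale, the value 1, is 0.6 m for a shift and pi rad for a turn. A row lasts 1/8 s, in which the tool goes at most 62.5 mm and 10.7 degrees, less where a joint would pass 70% of its speed; a pose out of reach is approached as far as the arm can. A call with a number of a shift or a turn outside -1 to 1 is refused whole. A call with a gripper value outside its range is refused whole. The fingers move at their own pace and stop on an object; "squeeze" is the grip in N (left out, the last holds). Time passes only in rows, so rows that repeat a pose let the fingers close, or fill a call up. It gives the time, the measured TCP pose, the force, the opening and the grip force at its end, in the units of the state.
- get_obs(): the state, without advancing time (a new reading comes with each control period).
- camera(name): name is "scene" or "side" or "wrist"; returns the picture (420x560x3 uint8, red, green, blue); there is no depth.
- camera_params(name): a dict with "mtx" (3x3 intrinsics, pixels), "dist" ([k1, k2, p1, p2, k3] as OpenCV has them; the pictures are not rectified), "extrinsics" (4x4, takes a point from world to camera coordinates); the wrist camera has in their place "tool_from_camera" (4x4, takes a point from camera to tool coordinates, whose origin is the TCP and whose axes are the flange's). Camera axes: x right, y down, z forward; pixel columns grow to the right and rows downward; lengths in m; the calibration is good to about 2 mm. A picture is of the moment at which its call begins: read the wrist's pose just before it. camera_params takes no time and is no camera call.
- hand_in(): hands the job in; it is judged then, once.
The state is a dict: "clock": time; "joint_pos": joint angles; "joint_velocities": joint speeds; "tau": joint torques, N m; "position": TCP position; "ee_rot": TCP orientation; "ft_force": force on the tool from outside, world axes, zero at the start; "torque": the same for the moment, N m; "grip_width": opening from 0.0 (shut) to 1.0 (fully open); "grasp_force": force on a finger pad.
Only numpy, scipy, OpenCV 4.12 (cv2) and the standard library are available. Lean on these libraries where they do the work, as an engineer would, in place of code of your own. Each camera call takes 0.05 s, during which the arm holds its last target. There are 200 camera calls.

## Task

Lift the scoop pan off the counting scale by its cross handle, carry it level to the blue box and, with its spout low over the box, tip it spout-down to about 40 degrees; hold it there a couple of seconds so that all three audio plugs slide out into the box, then bring the pan level again above the box. Set the empty pan gently back in the middle of the scale's platform with its spout on the same side of the scale as before, and let go. Do not touch the plugs with the gripper, and leave the boxes and everything else on the bench where they are.

Things in the scene. Friction and masses are not known exactly. Their poses are not given: they have to be found in the camera images.
- scale: Compact counting scale, fixed to the bench, origin on the bench under the centre of its platform, z up. Square stainless platform 180 x 180 mm, its flat top 62 mm above the bench. The low grey housing (190 x 190 mm) carries a keypad and display (40 mm high) on its -x side, reaching to x = -163 mm. The pan's spout points to the scale's +y side.
- pan: Sheet-metal scoop pan on the scale's platform, 195 mm long (x -107 to +90), 110 wide, 3 mm walls 50 high, about 300 g. Origin at the underside of its floor, z up. Open spout (no end wall) towards its -x; the flat floor spans x = -40 to +90, then rises 5 degrees to the lip. Smooth inside: plugs start to slide at about 13 to 20 degrees and all run out at 30 degrees or more.
- pan_handle (a point): Centre of the pan's cross handle: a flat-sided black grip bar along the pan's y, 14 mm thick (pan x), 20 mm high (z), 108 mm long between the straps, at (10, 0, 98) mm in the pan frame; strap top 109 mm above the underside. Near the pan's balance point. About 60 mm free under it, down to the plugs. Axes as the pan's.
- pan_lip (a point): Middle of the spout's lip, at (-107, 0, 9) mm in the pan frame; mouth 85 mm wide. Axes as the pan's.
- bin_blue: Blue plastic stock box, empty, open top, 180 (x) x 150 (y) x 80 mm high, walls 4 mm, about 0.4 kg, loose on the bench. Origin at the centre of its underside, z up.
- bin_orange: Orange box of the same size holding black finned heat sinks; bystander, loose. Origin at the centre of its underside.
- plug0: In-line audio plug lying in the pan, 66 mm long, dark metal shell 19 mm in diameter with a red ring and a thinner rubber boot, about 45 g. Origin at the shell's surface, 33 mm from either end and 9.5 mm off the axis; x along the plug.
- plug1: In-line audio plug lying in the pan, 66 mm long, dark metal shell 19 mm in diameter with a yellow ring and a thinner rubber boot, about 45 g. Origin at the shell's surface, 33 mm from either end and 9.5 mm off the axis; x along the plug.
- plug2: In-line audio plug lying in the pan, 66 mm long, dark metal shell 19 mm in diameter with a white ring and a thinner rubber boot, about 45 g. Origin at the shell's surface, 33 mm from either end and 9.5 mm off the axis; x along the plug.
- spray_can: Yellow spray can with a red cap, diameter 52 mm, 170 mm tall, standing; bystander. Origin at the centre of its foot.
- solvent_bottle: White bottle with a blue cap, diameter 54 mm, 147 mm tall, standing; bystander. Origin at the centre of its foot.
- multimeter: Yellow multimeter lying flat, 160 x 80 x 46 mm; bystander. Origin at the centre of its underside.
- board: Green circuit board on stand-offs, 140 x 90 mm, 25 mm high; bystander. Origin at the centre of its underside.
- screwdriver: Red-handled screwdriver lying on the bench, 170 mm long; bystander. Origin near its middle.
- mug: White mug, diameter 80 mm, 90 mm tall; bystander. Origin at the centre of its foot.
- solder_reel: Solder reel standing on its flange, diameter 64 mm, 50 mm tall; bystander. Origin at the centre of its foot.

How it is judged:
By the outcome, as a careful person would: the job done as asked, in the order asked, and still so for the second after the job is handed in, with the robot touching nothing.
It also fails if it takes over 72 s, if anything falls off the work surface, if the arm or the gripper's body presses on something with over 40 N, if the wrist force passes 120 N, or if a joint passes its speed limit or range.

## Working session

There is one attempt and no reset: what is moved stays moved. The work goes in short steps, Python scripts to look and compute and a tool call to move; the robot and the scene stay as the last step left them, time stands still between calls to the robot, and variables do not carry over. Pictures are saved under pics/ and viewed, at most 10 in all, crops included, and the job is handed in when it is done.

Besides the shell and the picture viewer there is one more tool, called after ">>>" as a command line: name --argument value ..., lists and objects as JSON in quotes. step_arm: Moves the arm, as the interface text tells. Its arguments: {"type":"object","properties":{"commands":{"type":"array","items":{"type":"number"}},"squeeze":{"type":"number"}},"required":["commands"]}

```bash
mkdir -p pics; ls; cat > h.py <<'E'
from workcell import *
import numpy as np, cv2
def ray(name,uv):
    p=camera_params(name); n=cv2.undistortPoints(np.array([[uv]],float),np.array(p["mtx"]),np.array(p["dist"]))[0,0]
    E=np.array(p["extrinsics"]); R,t=E[:3,:3],E[:3,3]
    return -R.T@t, R.T@np.array([n[0],n[1],1])
def onz(name,uv,z):
    c,d=ray(name,uv); return c+d*(z-c[2])/d[2]
def tri(uv1,uv2,a="scene",b="side"):
    c1,d1=ray(a,uv1);c2,d2=ray(b,uv2)
    s=np.linalg.lstsq(np.c_[d1,-d2],c2-c1,rcond=None)[0]
    p,q=c1+s[0]*d1,c2+s[1]*d2
    return (p+q)/2,np.linalg.norm(p-q)
def proj(name,P):
    p=camera_params(name);E=np.array(p["extrinsics"])
    return cv2.projectPoints(np.array(P,float).reshape(-1,3),cv2.Rodrigues(E[:3,:3])[0],E[:3,3],np.array(p["mtx"]),np.array(p["dist"]))[0][:,0]
E
python3 - <<'E'
from h import *
for n in ["scene","side"]:
    cv2.imwrite(f"pics/{n}0.png",camera(n)[:,:,::-1])
    print(n,np.round(np.linalg.inv(camera_params(n)["extrinsics"]),2).tolist())
o=get_obs();print(o["position"],o["ee_rot"])
E
```

```text
pics
scene [[0.06, 0.83, -0.55, 1.28], [1.0, -0.06, 0.02, -0.05], [-0.02, -0.55, -0.84, 1.24], [0.0, 0.0, 0.0, 1.0]]
side [[-0.98, -0.15, 0.13, 0.36], [-0.2, 0.69, -0.7, 0.96], [0.01, -0.71, -0.71, 1.1], [0.0, 0.0, 0.0, 1.0]]
[6.24680994e-01 2.51564704e-05 2.30617813e-01] [ 7.07088326e-01  7.07124969e-01 -4.40966111e-04 -4.26867683e-04]
```

View pics/scene0.png

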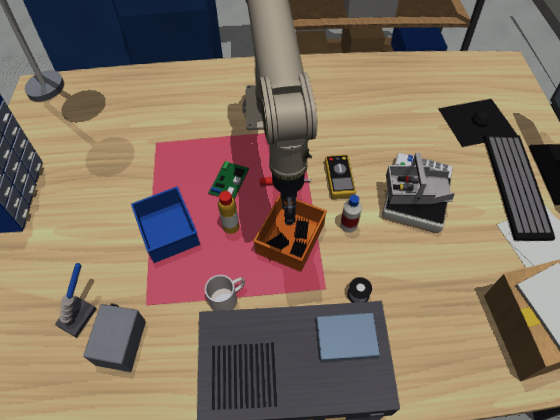

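View pics/side0.png

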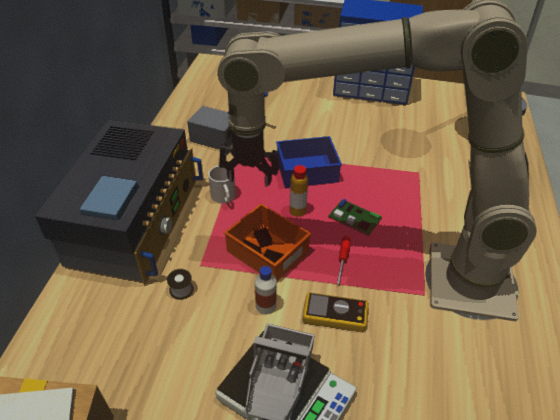

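The scene picture shows the pan on the scale at about (420,185), the blue box at (165,222) and the orange box at (290,232). In the side picture the pan is at about (280,370) with the keypad at its lower right. I'll zoom in on the pan and the blue box in both views.

```bash
python3 - <<'E'
from h import *
a=cv2.imread("pics/scene0.png");b=cv2.imread("pics/side0.png")
f=lambda i,x,y,w,h:cv2.resize(i[y:y+h,x:x+w],(400,300),interpolation=cv2.INTER_CUBIC)
im=np.vstack([np.hstack([f(a,370,145,100,75+15-15),f(b,210,315,140,105)]),np.hstack([f(a,115,180,100,75),f(b,260,125,100,75)])])
cv2.imwrite("pics/z.png",im)
E
```

```text
(no output)
```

View pics/z.png

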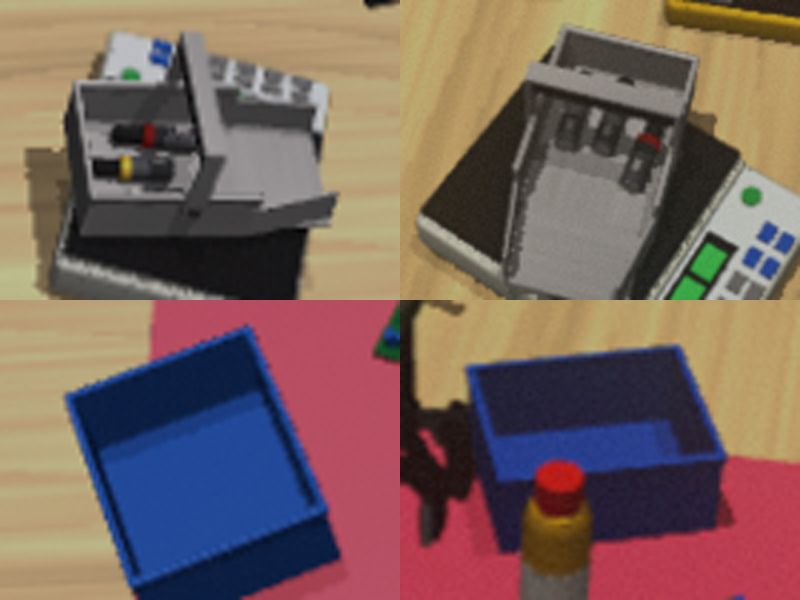

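The crop shows the spout pointing to scene-right (+y), the keypad towards the robot, the handle bar running across the pan, and all four rim corners of the blue box. I'll triangulate these.

```bash
python3 - <<'E'
from h import *
S=lambda x,y:(370+x/4,145+y/4)
D=lambda x,y:(210+(x-400)*.35,315+y*.35)
B=lambda x,y:(115+x/4,180+(y-300)/4)
C=lambda x,y:(260+(x-400)/4,125+(y-300)/4)
np.set_printoptions(precision=4,suppress=True)
for n,a,b in [("hTopNear",S(190,37),D(690,90)),("hTopFar",S(212,155),D(530,72)),
 ("backcorner near",S(78,84),D(697,60)),("backcorner far",S(75,203),D(563,28)),
 ]: print(n,*tri(a,b))
# box: order in scene TL,TR,BR,BL ; side candidates
for s in [(68,397),(250,328),(327,510),(133,583)]: print("rim@.08",onz("scene",B(*s),.08))
for s in [(468,367),(682,347),(724,457),(494,475)]: print("side rim",onz("side",C(*s),.08))
for s in [(190,37),(212,155)]: print("h@.171",onz("scene",S(*s),.171))
for s in [(690,90),(530,72)]: print("h side@.171",onz("side",D(*s),.171))
for n,s in [("lipfar",(335,195)),("lipnear",(318,108))]: print(n,onz("scene",S(*s),.112))
print("scale corner side",[onz("side",D(*s),.06) for s in [(418,212),(742,155)]])
for n,z in [("spray",.17),("sol",.147)]: print(n,onz("scene",(225,197) if n=="spray" else (353,201),z))
print("mug",onz("scene",(220,284),.09),"spray side",onz("side",(300,172),.17),"bottle side",onz("side",(266,272),.147))
E
```

```text
hTopNear [0.403  0.4028 0.1728] 0.013069814459068168
hTopFar [0.5153 0.4008 0.165 ] 0.0027861448469449442
backcorner near [0.3999 0.3325 0.1102] 0.0007263291246015182
backcorner far [0.5079 0.3143 0.0988] 0.007619456281493912
rim@.08 [ 0.4701 -0.4684  0.08  ]
rim@.08 [ 0.4145 -0.3301  0.08  ]
rim@.08 [ 0.5836 -0.2628  0.08  ]
rim@.08 [ 0.6359 -0.4015  0.08  ]
side rim [ 0.6346 -0.3976  0.08  ]
side rim [ 0.4639 -0.4643  0.08  ]
side rim [ 0.4123 -0.3249  0.08  ]
side rim [ 0.5862 -0.2639  0.08  ]
h@.171 [0.4081 0.4066 0.171 ]
h@.171 [0.5183 0.3975 0.171 ]
h side@.171 [0.3985 0.3965 0.171 ]
h side@.171 [0.5153 0.4054 0.171 ]
lipfar [0.5188 0.5086 0.112 ]
lipnear [0.4362 0.5175 0.112 ]
scale corner side [array([0.5886, 0.4776, 0.06  ]), array([0.3534, 0.3793, 0.06  ])]
spray [ 0.5266 -0.1705  0.17  ]
sol [0.5487 0.191  0.147 ]
mug [ 0.7557 -0.192   0.09  ] spray side [ 0.518  -0.1522  0.17  ] bottle side [0.5378 0.2036 0.147 ]
```

Handle centre is near (0.462, 0.401), with the spout at azimuth about 82°. The blue box is centred at (0.525, -0.365) with its long axis at azimuth 22°. Both fit the given sizes. Before grasping, I'll rehearse the 40° tilt empty and high near the box to check reach.

>>> step_arm --commands '[85,-0.02,-0.07,0.08,0,0,0.02,85,-0.06,-0.16,0.15,0,0,0.05,85,-0.11,-0.26,0.18,0,0,0.08,85,-0.16,-0.36,0.18,0,0,0.1,85,-0.21,-0.46,0.18,0,0,0.12,85,-0.26,-0.56,0.18,0,0,0.122,85,-0.29,-0.65,0.18,0,0,0.122,85,-0.29,-0.66,0.18,0,0,0.122,85,-0.29,-0.66,0.18,0,0,0.122,85,-0.29,-0.66,0.18,0,0,0.122]' --squeeze 80

```text
clock: 1.35
position: [0.4515, -0.395, 0.339]
ee_rot: [0.559, 0.829, 0.0, -0.0]
ft_force: [1.6, 1.3, 0.1]
grip_width: 0.997
grasp_force: 0.0
```

>>> step_arm --commands '[85,0,0,-0.05,-0.02,0.05,0,85,0,0,-0.1,-0.04,0.1,0,85,0,0,-0.15,-0.06,0.15,0,85,0,0,-0.2,-0.083,0.206,0,85,0,0,-0.2,-0.083,0.206,0,85,0,0,-0.2,-0.083,0.206,0,85,0,0,-0.2,-0.083,0.206,0,85,0,0,-0.2,-0.083,0.206,0,85,0,0,-0.2,-0.083,0.206,0,85,0,0,-0.2,-0.083,0.206,0]'

```text
clock: 2.6
position: [0.4509, -0.3961, 0.2197]
ee_rot: [0.526, 0.779, -0.283, -0.191]
ft_force: [0.4, 0.3, -0.3]
grip_width: 0.994
grasp_force: 0.0
```

```bash
python3 - <<'E'
from h import *
from scipy.spatial.transform import Rotation as R
o=get_obs();print(o["clock"],o["position"],o["joint_pos"]);print(R.from_quat(o["ee_rot"]).as_matrix().round(3))
E
```

```text
2.6 [ 0.45091272 -0.39609031  0.21972959] [0.26547696 0.612521   0.18421888 1.26846548 0.39376871 1.75744669
 0.80220911]
[[-0.374  0.711 -0.595]
 [ 0.928  0.286 -0.24 ]
 [-0.    -0.642 -0.767]]
```

The tilt is reached with joint margin. Next I'll level the tool and go to the pan.

>>> step_arm --commands '[85,0,0.02,0.08,0.02,-0.05,0,85,0.01,0.06,0.16,0.04,-0.1,0,85,0.03,0.13,0.22,0.06,-0.15,0,85,0.06,0.22,0.235,0.083,-0.206,0,85,0.09,0.31,0.235,0.083,-0.206,0,85,0.12,0.4,0.235,0.083,-0.206,0,85,0.14,0.48,0.235,0.083,-0.206,0,85,0.16,0.55,0.235,0.083,-0.206,0,85,0.166,0.575,0.235,0.083,-0.206,0,85,0.166,0.575,0.235,0.083,-0.206,0]'

```text
clock: 3.85
position: [0.5506, -0.0506, 0.3603]
ee_rot: [0.559, 0.829, -0.0, 0.0]
ft_force: [-0.5, 0.9, 0.0]
grip_width: 0.998
grasp_force: 0.0
```

>>> step_arm --commands '[85,0,0.08,0,0,0,0.04,85,-0.02,0.18,0,0,0,0.09,85,-0.04,0.28,0,0,0,0.14,85,-0.06,0.38,0,0,0,0.19,85,-0.08,0.48,-0.02,0,0,0.24,85,-0.1,0.58,-0.06,0,0,0.29,85,-0.13,0.67,-0.1,0,0,0.333,85,-0.147,0.74,-0.14,0,0,0.333,85,-0.147,0.752,-0.15,0,0,0.333,85,-0.147,0.752,-0.15,0,0,0.333]'

```text
clock: 5.1
position: [0.4637, 0.3985, 0.27]
ee_rot: [0.072, 0.997, -0.001, 0.0]
ft_force: [0.4, 0.7, 0.1]
grip_width: 0.993
grasp_force: 0.0
```

```bash
cat >> h.py <<'E'
from scipy.spatial.transform import Rotation as R
def wpose():
    o=get_obs();T=np.eye(4);T[:3,:3]=R.from_quat(o["ee_rot"]).as_matrix();T[:3,3]=o["position"]
    return T@np.array(camera_params("wrist")["tool_from_camera"])
def wz(T,uv,z):
    p=camera_params("wrist");n=cv2.undistortPoints(np.array([[uv]],float),np.array(p["mtx"]),np.array(p["dist"]))[0,0]
    d=T[:3,:3]@np.array([n[0],n[1],1]);c=T[:3,3];return c+d*(z-c[2])/d[2]
E
python3 - <<'E'
from h import *
T=wpose();np.save("T1.npy",T);cv2.imwrite("pics/w1.png",camera("wrist")[:,:,::-1]);print(T.round(3),get_obs()["position"],get_obs()["ee_rot"])
E
```

```text
[[ 0.144  0.936  0.321  0.379]
 [ 0.99  -0.135 -0.049  0.411]
 [-0.002  0.324 -0.946  0.411]
 [ 0.     0.     0.     1.   ]] [0.46417198 0.39819388 0.27073507] [ 7.21453777e-02  9.97393957e-01 -3.11168855e-04  4.92275703e-04]
```

View pics/w1.png

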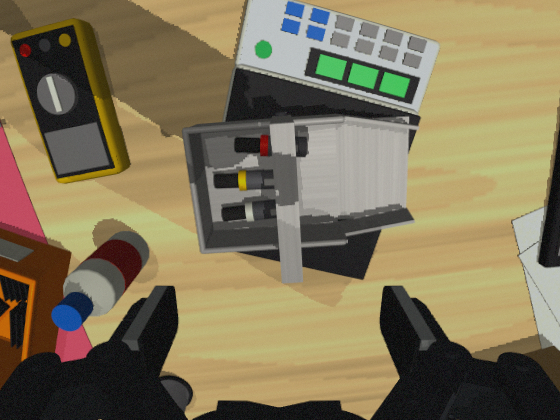

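The wrist view shows the handle strap running from (283,116) to (291,282), the pan's back rim at (185,129)–(203,252), and the plugs below and to the left of the bar. I'll compute the grasp from these.

```bash
python3 - <<'E'
from h import *
np.set_printoptions(precision=4,suppress=True)
T=np.load("T1.npy")
a,b=[wz(T,u,.171) for u in [(283,117),(291,282)]];d=b-a
print("bar",a,b,"mid",(a+b)/2,"len",np.linalg.norm(d),"az",np.degrees(np.arctan2(d[1],d[0])))
p,q=[wz(T,u,.112) for u in [(185,129),(203,252)]];d=q-p
print("back",p,q,(p+q)/2,np.linalg.norm(d),np.degrees(np.arctan2(d[1],d[0])))
p2,q2=[wz(T,u,.072) for u in [(410,125),(406,215)]]
print("lip~",p2,q2,(p2+q2)/2)
k=[wz(T,u,.055) for u in [(228,120),(365,279),(425,118)]];print("scale corners",k)
k=[wz(T,u,.04) for u in [(234,68),(425,110)]];d=k[1]-k[0];print("keypad edge",k,np.degrees(np.arctan2(d[1],d[0])),np.linalg.norm(d))
E
```

```text
bar [0.3956 0.411  0.171 ] [0.515  0.4002 0.171 ] mid [0.4553 0.4056 0.171 ] len 0.11986448436115221 az -5.181661956893848
back [0.3972 0.3309 0.112 ] [0.5065 0.3227 0.112 ] [0.4519 0.3268 0.112 ] 0.10965715743761524 -4.314825714886546
lip~ [0.4253 0.5261 0.072 ] [0.513  0.5191 0.072 ] [0.4692 0.5226 0.072 ]
scale corners [array([0.3985, 0.3586, 0.055 ]), array([0.5887, 0.4768, 0.055 ]), array([0.4229, 0.5468, 0.055 ])]
keypad edge [array([0.3518, 0.371 , 0.04  ]), array([0.4168, 0.5527, 0.04  ])] 70.31946466826389 0.19300376412208134
```

The handle is at (0.456, 0.404) with the spout at azimuth 85°, consistent across views. I'll go to a hover above it and then read the position.

>>> step_arm --commands '[85,-0.005,0.004,-0.02,0,0,0.01,85,-0.01,0.008,-0.06,0,0,0.018,85,-0.013,0.01,-0.1,0,0,0.018,85,-0.013,0.01,-0.12,0,0,0.018,85,-0.013,0.01,-0.12,0,0,0.018,85,-0.013,0.01,-0.12,0,0,0.018,85,-0.013,0.01,-0.12,0,0,0.018,85,-0.013,0.01,-0.12,0,0,0.018,85,-0.013,0.01,-0.12,0,0,0.018,85,-0.013,0.01,-0.12,0,0,0.018]'

```text
clock: 6.4
position: [0.4546, 0.4063, 0.1984]
ee_rot: [0.042, 0.999, 0.0, 0.0]
ft_force: [0.2, 0.5, 0.6]
grip_width: 0.996
grasp_force: 0.0
```

```bash
python3 - <<'E'
from h import *
T=wpose();o=get_obs();print(o["position"],o["ee_rot"]);im=camera("wrist")[:,:,::-1].copy();np.save("T2.npy",T)
cv2.imwrite("pics/w2.png",im)
E
```

```text
[0.45461602 0.40625717 0.19839989] [4.23742860e-02 9.99101804e-01 7.31625578e-05 2.45887685e-05]
```

View pics/w2.png

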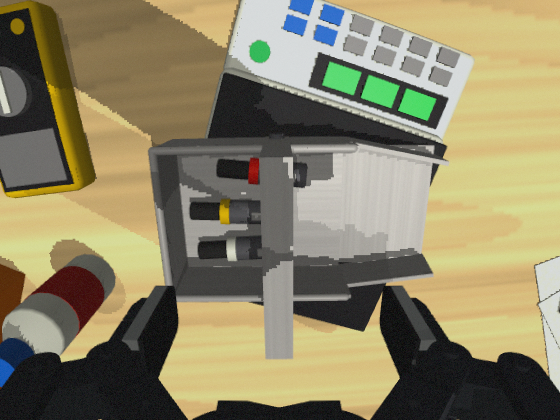

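The bar is vertical in view at columns 262–294, centred between the fingers (about 170 and 390). I'll descend and close.

>>> step_arm --commands '[85,0,-0.001,-0.03,0,0,0,85,0,-0.001,-0.06,0,0,0,85,0,-0.001,-0.085,0,0,0,85,0,-0.001,-0.095,0,0,0,85,0,-0.001,-0.095,0,0,0,40,0,-0.001,-0.095,0,0,0,20,0,-0.001,-0.095,0,0,0,5,0,-0.001,-0.095,0,0,0,5,0,-0.001,-0.095,0,0,0,5,0,-0.001,-0.095,0,0,0]' --squeeze 80

```text
clock: 7.7
position: [0.4547, 0.4058, 0.1417]
ee_rot: [0.042, 0.999, 0.0, 0.0]
ft_force: [-0.4, -0.5, 2.9]
grip_width: 0.15
grasp_force: 79.0
```

>>> step_arm --commands '[5,0,0,0,0,0,0,5,0,0,0,0,0,0,5,0,0,0,0,0,0,5,0,0,0,0,0,0,5,0,0,0,0,0,0,5,0,0,0.01,0,0,0,5,0,0,0.02,0,0,0,5,0,0,0.03,0,0,0,5,0,0,0.04,0,0,0,5,0,0,0.05,0,0,0]'

```text
clock: 8.95
position: [0.4546, 0.4056, 0.1718]
ee_rot: [0.042, 0.999, 0.0, 0.0]
ft_force: [0.0, 0.4, -3.4]
grip_width: 0.148
grasp_force: 78.0
```

The pan is gripped (opening about 13 mm) and lifted. I'll raise it and carry it level along an arc.

>>> step_arm --commands '[5,0,0,0.03,0,0,0,5,0,0,0.08,0,0,0,5,0,0,0.14,0,0,0,5,0,0,0.2,0,0,0,5,0,-0.02,0.25,0,0,0,5,0.01,-0.06,0.28,0,0,0,5,0.02,-0.12,0.285,0,0,0,5,0.035,-0.19,0.285,0,0,0,5,0.05,-0.26,0.285,0,0,0,5,0.065,-0.33,0.285,0,0,0]'

```text
clock: 10.2
position: [0.4936, 0.2064, 0.3436]
ee_rot: [0.042, 0.999, 0.0, 0.001]
ft_force: [-0.3, 0.4, -4.6]
grip_width: 0.152
grasp_force: 78.1
```

>>> step_arm --commands '[5,0.01,-0.07,0,0,0,-0.01,5,0.02,-0.14,0,0,0,-0.03,5,0.03,-0.21,0,0,0,-0.06,5,0.03,-0.28,0,0,0,-0.1,5,0.03,-0.35,0,0,0,-0.14,5,0.025,-0.42,0,0,0,-0.18,5,0.015,-0.48,0,0,0,-0.22,5,0,-0.54,0,0,0,-0.26,5,-0.015,-0.59,0,0,0,-0.3,5,-0.025,-0.62,0,0,0,-0.33]'

```text
clock: 11.45
position: [0.478, -0.1659, 0.3436]
ee_rot: [0.534, 0.846, 0.0, 0.001]
ft_force: [0.5, 0.5, -4.4]
grip_width: 0.152
grasp_force: 78.1
```

```bash
python3 - <<'E'
from h import *
o=get_obs();print(o["clock"],o["position"],o["ee_rot"],o["ft_force"])
a=camera("scene")[:,:,::-1];b=camera("side")[:,:,::-1]
f=lambda i,x,y,w,h:cv2.resize(i[y:y+h,x:x+w],(400,300),interpolation=cv2.INTER_CUBIC)
im=np.vstack([np.hstack([f(a,370,145,100,75),f(b,210,315,140,105)]),np.hstack([f(a,100,130,200,150),f(b,200,60,200,150)])])
cv2.imwrite("pics/z2.png",im)
E
```

```text
11.45 [ 0.47799117 -0.16590968  0.34361241] [5.33958643e-01 8.45510341e-01 2.18080003e-04 6.18885726e-04] [ 0.54986761  0.51025325 -4.36576585]
```

View pics/z2.png

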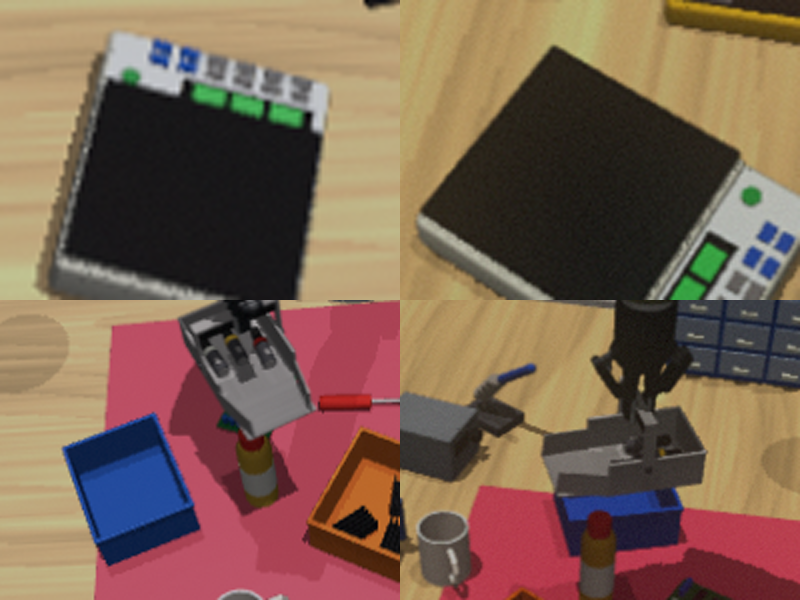

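The pan is level with the plugs inside, and the empty platform is visible for measuring later. I'll move on to the box and descend.

>>> step_arm --commands '[5,-0.008,-0.03,0,0,0,-0.005,5,-0.022,-0.08,0,0,0,-0.01,5,-0.038,-0.14,0,0,0,-0.02,5,-0.057,-0.21,-0.01,0,0,-0.025,5,-0.076,-0.28,-0.04,0,0,-0.025,5,-0.093,-0.34,-0.08,0,0,-0.025,5,-0.104,-0.38,-0.12,0,0,-0.025,5,-0.11,-0.404,-0.16,0,0,-0.025,5,-0.11,-0.404,-0.185,0,0,-0.025,5,-0.11,-0.404,-0.195,0,0,-0.025]'

```text
clock: 12.8
position: [0.413, -0.4058, 0.2248]
ee_rot: [0.564, 0.826, 0.0, -0.0]
ft_force: [0.8, -0.4, -3.1]
grip_width: 0.148
grasp_force: 78.2
```

```bash
python3 - <<'E'
from h import *
o=get_obs();print(o["clock"],o["position"],o["ee_rot"],o["ft_force"])
M=R.from_quat(o["ee_rot"]).as_matrix();s=M[:,1];H=o["position"]-.019*M[:,2]
print("az",np.degrees(np.arctan2(s[1],s[0])),"H",H,"lip",H+.117*s+.089*M[:,2])
S=lambda x,y:(370+x/4,145+y/4)
np.set_printoptions(precision=4,suppress=True)
c=[onz("scene",S(*q),.06) for q in [(103,82),(327,130),(300,298),(65,255)]];print(np.array(c),np.mean(c,0))
D=lambda x,y:(210+(x-400)*.35,315+y*.35)
d=[onz("side",D(*q),.06) for q in [(556,47),(742,155),(419,213)]];print(np.array(d),(d[1]+d[2])/2)
E
```

```text
12.8 [ 0.4130093  -0.40583121  0.22480375] [ 5.64017171e-01  8.25762892e-01  3.13094978e-04 -4.22263895e-04] [ 0.77725053 -0.38204177 -3.05559502]
az 21.33184854846704 H [ 0.41301583 -0.40585009  0.24380374] lip [ 0.52196943 -0.36320069  0.15480855]
[[0.3602 0.3705 0.06  ]
 [0.4197 0.545  0.06  ]
 [0.5759 0.4813 0.06  ]
 [0.5253 0.3077 0.06  ]] [0.4703 0.4261 0.06  ]
[[0.5179 0.312  0.06  ]
 [0.3534 0.3793 0.06  ]
 [0.5877 0.4783 0.06  ]] [0.4706 0.4288 0.06  ]
```

The lip is over the box centre at z = 0.155. I'll tilt about the handle at 5° per row while easing forward, then hold.

>>> step_arm --commands '[5,0.005,0.002,-0.001,-0.01,0.026,0,5,0.011,0.004,-0.002,-0.02,0.052,0,5,0.016,0.006,-0.003,-0.03,0.078,0,5,0.022,0.008,-0.004,-0.04,0.104,0,5,0.027,0.01,-0.006,-0.05,0.13,0,5,0.032,0.012,-0.007,-0.06,0.156,0,5,0.038,0.014,-0.008,-0.07,0.182,0,5,0.043,0.016,-0.009,-0.081,0.209,0,5,0.043,0.016,-0.009,-0.081,0.209,0,5,0.043,0.016,-0.009,-0.081,0.209,0]'

```text
clock: 14.05
position: [0.4387, -0.3973, 0.2208]
ee_rot: [0.53, 0.775, -0.284, -0.194]
ft_force: [0.4, 1.1, -2.1]
grip_width: 0.149
grasp_force: 78.8
```

>>> step_arm --commands '[5,0,0,0,0,0,0,5,0,0,0,0,0,0,5,0,0,0,0,0,0,5,0,0,0,0,0,0,5,0,0,0,0,0,0,5,0,0,0,0,0,0,5,0,0,0,0,0,0,5,0,0,0,0,0,0,5,0,0,0,0,0,0,5,0,0,0,0,0,0]'

```text
clock: 15.3
position: [0.4384, -0.3972, 0.2199]
ee_rot: [0.53, 0.775, -0.284, -0.195]
ft_force: [0.2, 0.4, -3.2]
grip_width: 0.152
grasp_force: 78.7
```

>>> step_arm --commands '[5,0,0,0,0,0,0,5,0,0,0,0,0,0,5,0,0,0,0,0,0,5,0,0,0,0,0,0,5,0,0,0,0,0,0,5,0,0,0,0,0,0,5,0,0,0,0,0,0,5,0,0,0,0,0,0,5,0,0,0,0,0,0,5,0,0,0,0,0,0]'

```text
clock: 16.55
position: [0.4384, -0.3972, 0.22]
ee_rot: [0.53, 0.775, -0.284, -0.195]
ft_force: [-0.2, -0.7, -2.1]
grip_width: 0.146
grasp_force: 78.7
```

```bash
python3 - <<'E'
from h import *
o=get_obs();M=R.from_quat(o["ee_rot"]).as_matrix();H=o["position"]-.019*M[:,2]
print(o["clock"],o["ft_force"],"tilt",np.degrees(np.arccos(-M[2,2])),"lip",H+.117*M[:,1]+.089*M[:,2])
a=camera("scene")[:,:,::-1];b=camera("side")[:,:,::-1]
f=lambda i,x,y,w,h:cv2.resize(i[y:y+h,x:x+w],(400,300),interpolation=cv2.INTER_CUBIC)
cv2.imwrite("pics/z3.png",np.hstack([f(a,100,150,140,105),f(b,250,90,140,105)]))
E
```

```text
16.55 [-0.24159653 -0.72042091 -2.09839722] tilt 40.34101443742543 lip [ 0.47930142 -0.38122202  0.09085782]
```

View pics/z3.png

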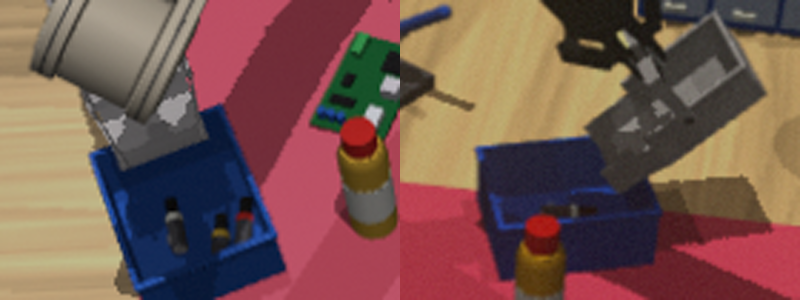

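All three plugs (red, yellow and white rings) lie in the blue box, at crop pixels of about (245,225), (220,238) and (177,225). I'll level above the box and carry the pan back.

>>> step_arm --commands '[5,-0.005,-0.002,0.001,0.01,-0.026,0,5,-0.011,-0.004,0.002,0.02,-0.052,0,5,-0.016,-0.006,0.003,0.03,-0.078,0,5,-0.022,-0.008,0.004,0.04,-0.104,0,5,-0.027,-0.01,0.006,0.05,-0.13,0,5,-0.032,-0.012,0.007,0.06,-0.156,0,5,-0.038,-0.014,0.008,0.07,-0.182,0,5,-0.043,-0.016,0.009,0.081,-0.209,0,5,-0.043,-0.016,0.009,0.081,-0.209,0,5,-0.043,-0.016,0.009,0.081,-0.209,0]'

```text
clock: 17.9
position: [0.413, -0.4063, 0.2252]
ee_rot: [0.564, 0.826, -0.001, -0.001]
ft_force: [0.8, -0.1, -3.1]
grip_width: 0.147
grasp_force: 78.6
```

>>> step_arm --commands '[5,0,0,0.03,0,0,0,5,0,0,0.08,0,0,0,5,0.01,0.02,0.13,0,0,0,5,0.03,0.06,0.17,0,0,0,5,0.05,0.11,0.19,0,0,0,5,0.07,0.17,0.195,0,0,0,5,0.09,0.24,0.195,0,0,0,5,0.11,0.31,0.195,0,0,0,5,0.13,0.38,0.195,0,0,0,5,0.14,0.45,0.195,0,0,0]'

```text
clock: 19.15
position: [0.4974, -0.1346, 0.3435]
ee_rot: [0.564, 0.826, -0.0, 0.0]
ft_force: [0.5, 0.2, -1.7]
grip_width: 0.15
grasp_force: 78.7
```

>>> step_arm --commands '[5,0.02,0.08,0,0,0,0.02,5,0.03,0.17,0,0,0,0.05,5,0.04,0.27,0,0,0,0.09,5,0.04,0.37,0,0,0,0.13,5,0.03,0.47,0,0,0,0.17,5,0.01,0.57,0,0,0,0.21,5,-0.01,0.67,0,0,0,0.25,5,-0.03,0.77,0,0,0,0.28,5,-0.045,0.85,0,0,0,0.298,5,-0.05,0.9,0,0,0,0.298]'

```text
clock: 20.4
position: [0.4649, 0.4066, 0.3434]
ee_rot: [0.129, 0.992, 0.0, -0.0]
ft_force: [1.0, -0.3, -2.4]
grip_width: 0.15
grasp_force: 78.7
```

>>> step_arm --commands '[5,0,0.015,0,0,0,0,5,0,0.02,-0.02,0,0,0,5,0,0.02,-0.06,0,0,0,5,0,0.02,-0.11,0,0,0,5,0,0.02,-0.16,0,0,0,5,0,0.02,-0.2,0,0,0,5,0,0.02,-0.23,0,0,0,5,0,0.02,-0.25,0,0,0,5,0,0.02,-0.25,0,0,0,5,0,0.02,-0.25,0,0,0]'

```text
clock: 21.65
position: [0.467, 0.4155, 0.1933]
ee_rot: [0.132, 0.991, 0.001, 0.0]
ft_force: [0.5, -0.1, -2.2]
grip_width: 0.152
grasp_force: 78.6
```

```bash
python3 - <<'E'
from h import *
o=get_obs();M=R.from_quat(o["ee_rot"]).as_matrix();s=M[:,1];H=o["position"]-.019*M[:,2]
print(o["clock"],o["position"],"az",np.degrees(np.arctan2(s[1],s[0])),"tilt",M[:,2],"origin",H+.01*s+.098*M[:,2],o["ft_force"])
b=camera("side")[:,:,::-1];a=camera("scene")[:,:,::-1]
f=lambda i,x,y,w,h:cv2.resize(i[y:y+h,x:x+w],(400,300),interpolation=cv2.INTER_CUBIC)
cv2.imwrite("pics/z4.png",np.hstack([f(a,360,130,120,90),f(b,210,315,140,105)]))
E
```

```text
21.65 [0.46697103 0.41553617 0.19328419] az 74.8753580620794 tilt [ 1.03974526e-03  9.87020093e-04 -9.99998972e-01] origin [0.46966237 0.42526774 0.11429651] [ 0.51931588 -0.05228618 -2.15753429]
```

View pics/z4.png

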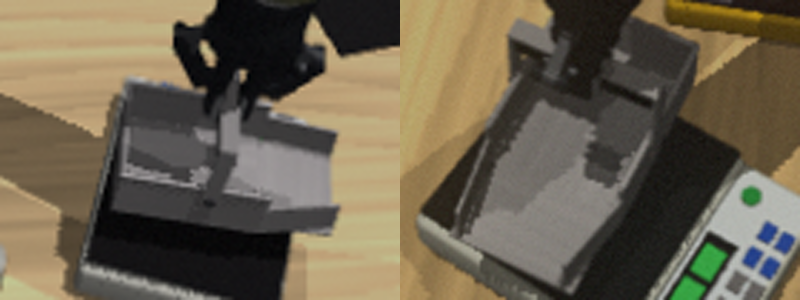

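The pan is empty, level and over the platform centre. I'll lower it gently.

>>> step_arm --commands '[5,0,0,-0.02,0,0,0,5,0,0,-0.045,0,0,0,5,0,0,-0.06,0,0,0,5,0,0,-0.07,0,0,0,5,0,0,-0.076,0,0,0,5,0,0,-0.079,0,0,0,5,0,0,-0.082,0,0,0,5,0,0,-0.084,0,0,0,5,0,0,-0.085,0,0,0,5,0,0,-0.085,0,0,0]'

```text
clock: 23.0
position: [0.4667, 0.4153, 0.1417]
ee_rot: [0.132, 0.991, 0.0, 0.0]
ft_force: [-0.6, -0.6, 1.4]
grip_width: 0.148
grasp_force: 79.2
```

>>> step_arm --commands '[5,0,0,-0.001,0,0,0,5,0,0,-0.001,0,0,0,5,0,0,-0.002,0,0,0,5,0,0,-0.002,0,0,0,5,0,0,-0.002,0,0,0,5,0,0,-0.002,0,0,0,5,0,0,-0.002,0,0,0,5,0,0,-0.002,0,0,0,5,0,0,-0.002,0,0,0,5,0,0,-0.002,0,0,0]'

```text
clock: 24.25
position: [0.4669, 0.4155, 0.1417]
ee_rot: [0.132, 0.991, 0.0, 0.001]
ft_force: [-4.9, -4.1, 10.2]
grip_width: 0.148
grasp_force: 80.6
```

Firm contact at the original height (z = 0.1417). I'll back off 1 mm of command, open, and rise.

>>> step_arm --commands '[5,0,0,0.001,0,0,0,5,0,0,0.0015,0,0,0,20,0,0,0.0015,0,0,0,35,0,0,0.0015,0,0,0,60,0,0,0.0015,0,0,0,85,0,0,0.0015,0,0,0,85,0,0,0.0015,0,0,0,85,0,0,0.0015,0,0,0,85,0,0,0.0015,0,0,0,85,0,0,0.0015,0,0,0]'

```text
clock: 25.5
position: [0.4666, 0.4152, 0.141]
ee_rot: [0.132, 0.991, 0.0, -0.0]
ft_force: [0.2, -0.2, -0.0]
grip_width: 0.994
grasp_force: 0.0
```

>>> step_arm --commands '[85,0,0,0.01,0,0,0,85,0,0,0.03,0,0,0,85,0,0,0.06,0,0,0,85,0,0,0.1,0,0,0,85,0,0,0.15,0,0,0,85,0,0,0.2,0,0,0,85,0,0,0.25,0,0,0,85,0,0,0.28,0,0,0,85,0,0,0.3,0,0,0,85,0,0,0.3,0,0,0]'

```text
clock: 26.75
position: [0.4667, 0.4154, 0.3214]
ee_rot: [0.132, 0.991, 0.0, 0.0]
ft_force: [-0.7, -0.8, -0.6]
grip_width: 0.994
grasp_force: 0.0
```

```bash
python3 - <<'E'
from h import *
T=wpose();np.save("T3.npy",T);w=camera("wrist")[:,:,::-1];a=camera("scene")[:,:,::-1]
cv2.imwrite("pics/z5.png",np.hstack([cv2.resize(w,(400,300)),cv2.resize(a[120:270,100:300],(400,300))]));print(get_obs()["position"],get_obs()["clock"])
E
```

```text
[0.46645965 0.4150102  0.32002106] 26.85
```

View pics/z5.png

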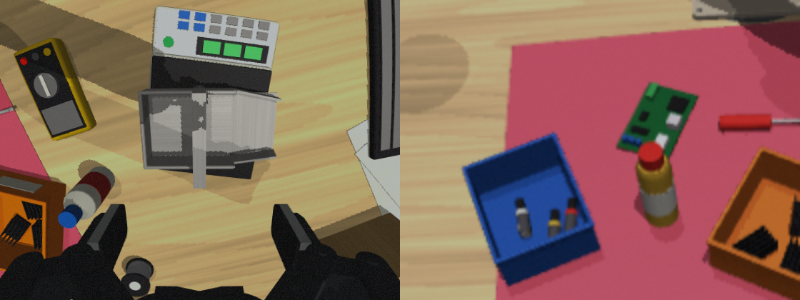

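The pan stands empty on the platform, with its spout on the original side. The three plugs are in the blue box and the other objects have not moved. I'll hand in.

```bash
python3 -c "
from workcell import *
print(hand_in())"
```

```text
the job is handed in; nothing more can be done
None
```

The job is handed in at about 27 s on the robot's clock: all three plugs are in the blue box, and the empty pan is back level, about mid-platform by my camera estimate, spout on its original side and released.

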